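# Zero the die-height gauge on its setting master

## Robot

A 6-joint arm with a two-finger parallel gripper is mounted at the origin on the work surface. World frame = base frame: x ahead of the robot, y to its left, z up, the work surface at z = 0. Lengths are in m, angles in rad, forces in N, time in s.
With the tool pointing down it reaches from about 0.4 to 0.825 m from the base axis. Payload 7 kg.
Tool frame: the origin (TCP) lies at the very end of the fingers, on their centre line; the grasp point (between the pads) lies 19 mm behind it; z points along the fingers, y is the line along which they close (so a half turn about z gives the same grasp; the last joint's range is limited). The gripper opens to 88 mm and grips with 3 to 60 N. Pads are 19 mm wide; open, the fingers measure 130 mm over their backs; the gripper's body (78 mm by 193 mm) begins 47 mm behind the grasp point.
Start: joints at [1.558, 0.359, 0.012, 0, -1.224, -0.288], TCP at [0.2, 0.645, 0.203] pointing down, gripper open.
Joint ranges: [-3.07, 3.07], [-1.43, 2.12], [-1.02, 1.25], [-3.03, 1.67], [-3.05, -0], [-3.03, 3.03]. Speed limits (rad/s): [2.39, 2.39, 3.01, 3.14, 3.14, 3.14].

## Interface

Orientations are given as [roll, pitch, yaw] about the fixed x, y, z axes, in that order (R = Rz(yaw) Ry(pitch) Rx(roll)).
In Python, from station import * gives the robot as it stands.
- The arm moves only by the tool servo_tool, never from a script. Its argument "moves" is a list of rows, each an object of numbers: "jaw": the opening, from 0 (shut) to 1 (fully open); "dx", "dy", "dz": the shift along the world's x, y, z in m; "roll": the turn about the world's z in degrees. A call has exactly 10 rows; each row shifts and turns the commanded pose from where the row before left it; what a row does not reach is not made up. A row lasts 1/8 s, in which the tool goes at most 62.5 mm and 10.7 degrees, less where a joint would pass 70% of its speed; a pose out of reach is approached as far as the arm can. A call with a gripper value outside its range is refused whole. The fingers move at their own pace and stop on an object; "newtons" is the grip in N (left out, the last holds). Time passes only in rows, so rows that do not move let the fingers close, or fill a call up. It gives the time, the measured TCP pose, the force, the opening and the grip force at its end, in the units of the state.
- get_state(): the state, without advancing time (a new reading comes with each control period).
- grab_frame(name): name is "scene" or "top"; returns (picture, depth): 480x640x3 uint8, red, green, blue; 480x640 float32, m along the optical axis (not along the pixel's ray), 0 where there is no reading.
- calibration(name): a dict with "intrinsics" (3x3 intrinsics, pixels), "R" (3x3) and "t" (3): a world point X has camera coordinates R X + t. Camera axes: x right, y down, z forward; pixel columns grow to the right and rows downward; lengths in m; the calibration is good to about 2 mm. A picture is of the moment at which its call begins. calibration takes no time and is no camera call.
- job_done(): hands the job in; it is judged then, once.
The state is a dict: "t": time; "q": joint angles; "qd": joint speeds; "joint_efforts": joint torques, N m; "eef_pos": TCP position; "ee_rot": TCP orientation; "force": force on the tool from outside, world axes, zero at the start; "moment": the same for the moment, N m; "width": finger opening in m; "gripper_force": force on a finger pad.
Only numpy, scipy, OpenCV 4.12 (cv2) and the standard library are available. Lean on these libraries where they do the work, as an engineer would, in place of code of your own. Each camera call takes 0.05 s, during which the arm holds its last target. There are 200 camera calls.

## Task

Zero the die-height gauge on its setting master. Set the master (the round-nosed steel block with two holes) down on the two pins of the drawn-out tray and let go of it, push the tray fully home so that the gauge's roller rides up onto the master, then push the bezel round by its finger lug until the dial's zero mark stands right at the tip of the pointer. Leave the other things on the bench where they are.

Things in the scene. Friction and masses are not known exactly. Their poses are not given: they have to be found in the camera images.
- comparator: fixed grey gauge stand; origin on the bench under the gauge axis. +y: the way the tray is drawn out (about the robot's left); +x: to its steel column, 28 mm thick, 100 mm from the axis, top 146 mm above the bench. Base x -60..130, y -75..75 mm; under the tray x -58..58, y to 200 mm; guide rails at x = +-49 mm, 36 mm high
- tray (a joint): sliding aluminium tray of the stand, in m: 0 = fully home against its stop (nest under the roller), positive = drawn out along comparator +y, at most 0.15. About 2 N of friction, a few N more while the roller climbs the master; stays where it is left
- nest (a point): point on the tray's top face midway between its two upright pins, 40 mm above the bench, axes as the comparator's; moves with the tray. Pins 8 mm thick, 10 mm tall, round tips, at (x, y) = (14, 8) and (-14, -8) mm from it. Tray 84 mm wide in x, from y = -55 to 118 mm
- push_face (a point): middle of the outer face of the tray's upright end plate, 118 mm along +y from the nest, 55 mm above the bench; the plate is 84 mm wide in x, 6 mm thick, its top 72 mm above the bench; moves with the tray. Push here towards comparator -y to send the tray home
- master: setting master: loose plain steel block, about 0.6 kg, 50 mm wide (x), 70 mm long (y), 26 mm high, ends rounded on top; origin at the centre of its underside, z up; starts flat on the bench. Two 10.5 mm through holes at (14, 8) and (-14, -8) mm take the pins when its axes lie along the nest's, either way round (half a turn is the same). Seated, its origin is at nest
- gauge: fixed dial gauge head, dial up, clamped to the column; origin on the gauge axis at the underside of its body, 100 mm above the bench give or take 1 mm (so the reading on the master differs each time); axes as the comparator's. Bezel 98 mm across, its rim 44 mm above this origin
- plunger (a joint): lift of the spring-loaded plunger, which ends in a free-turning steel roller 12 mm across, in m: 0 = free, about 0.004 to 0.006 when the roller stands on the seated master; spring force 1 to 2 N.
- pointer (a joint): angle of the black pointer, in rad, clockwise seen from above: 0 = pointing to the column (comparator +x), pi = pointing to comparator -x. One full turn is 10 mm of plunger lift; it is driven by the plunger only, and 0 while the plunger is free.
- pointer_tip (a point): tip of the pointer, 34 mm from the gauge axis, 142 mm above the bench
- bezel (a joint): angle of the turnable bezel, which carries the white dial (50 divisions), zero mark and finger lug, in rad, clockwise seen from above: 0 = mark and lug towards comparator -x. Reads zero when bezel = pointer - pi. Takes about 1 N at the lug, limits +-3.1, stays where it is left
- zero_mark (a point): inner end of the zero mark, the one solid black wedge on the white dial, on the same 34 mm circle as the pointer tip; moves with the bezel
- lug (a point): centre of the top of the bezel's finger lug, an upright block on the rim in line with the zero mark, 47 mm from the gauge axis, 14 mm long radially, 10 mm wide along the rim; its top is 60 mm above the gauge's origin, 16 mm above the rim. Push it sideways along the rim
- die_a: plain embossing die: sharp-edged grey steel block 50 x 70 x 22 mm with one raised bar on top, no holes
- die_b: plain embossing die: sharp-edged grey steel block 50 x 70 x 22 mm with two raised bars on top, no holes
- brush: cleaning brush lying on the bench
- screwdriver: screwdriver lying on the bench
- pen_cup: green metal pen cup, 72 mm wide, 90 mm tall (pens to 150 mm)
- tape: roll of clear tape lying flat, 90 mm wide, 24 mm high
- desk_punch: black hand punch, 60 x 130 mm, 125 mm tall

How it is judged:
On the way, in this order (a step that is already met when the one before it is completed fails the run):
1. the master sits flush on the tray's two pins, let go, with the tray still drawn out (horizontal distance between master and nest below 0.004 m and z of master in the frame of nest between -0.003 and 0.003 m and angle between master's own z axis and vertical below 0.06 rad and value of joint tray above 0.08 m and contact force between the fingers and master below 0.3 N), for 0.2 s.
2. the tray is fully home and the roller stands on the seated master (horizontal distance between master and nest below 0.004 m and z of master in the frame of nest between -0.003 and 0.003 m and angle between master's own z axis and vertical below 0.06 rad and value of joint tray below 0.004 m and value of joint plunger above 0.003 m), for 0.2 s.
At the end, for the whole second after the job is handed in: The master sits flush and at rest on both pins (4 mm sideways, 3 mm in height, 0.06 rad), the tray is home within 4 mm with the plunger lifted over 3 mm by the master, and the zero mark stands within 2.5 mm (about half a division) of the pointer tip, bezel at rest (all of step 2 and horizontal distance between pointer_tip and zero_mark below 0.0025 m and velocity of joint bezel between -0.05 and 0.05 rad/s and linear speed of master below 0.02 m/s); the robot touches nothing.
It fails at once if another thing on the bench is moved more than 30 mm (distance of any of die_a, die_b, brush, screwdriver, pen_cup, tape, desk_punch from where it was at the start of the episode above 0.03 m).
It also fails if it takes over 72 s, if anything falls off the work surface, if the arm or the gripper's body presses on something with over 40 N, if the wrist force passes 120 N, or if a joint passes its speed limit or range.

## Working session

There is one attempt and no reset: what is moved stays moved. The work goes in short steps, Python scripts to look and compute and a tool call to move; the robot and the scene stay as the last step left them, time stands still between calls to the robot, and variables do not carry over. Pictures are saved under pics/ and viewed, at most 10 in all, crops included, and the job is handed in when it is done.

Besides the shell and the picture viewer there is one more tool, called as name(argument=value, ...), one argument or row to a line, values as JSON. servo_tool: Moves the arm, as the interface text tells. Its arguments: {"type":"object","properties":{"moves":{"type":"array","items":{"type":"object","properties":{"jaw":{"type":"number"},"dx":{"type":"number"},"dy":{"type":"number"},"dz":{"type":"number"},"roll":{"type":"number"}}}},"newtons":{"type":"number"}},"required":["moves"]}

```bash
mkdir -p pics; cat > h.py <<'E'
from station import *
import numpy as np, cv2
def world(name,depth):
    c=calibration(name);K=np.array(c["intrinsics"]);R=np.array(c["R"]);t=np.array(c["t"])
    v,u=np.mgrid[:480,:640]
    P=np.stack([(u-K[0,2])/K[0,0]*depth,(v-K[1,2])/K[1,1]*depth,depth],-1)
    return (P-t)@R
def ray(name,u,v,z):
    c=calibration(name);K=np.array(c["intrinsics"]);R=np.array(c["R"]);t=np.array(c["t"])
    d=R.T@np.linalg.inv(K)@np.array([u,v,1.]);o=-R.T@t
    return o+d*(z-o[2])/d[2]
def snap(name,f):
    im,d=grab_frame(name);cv2.imwrite(f"pics/{f}.png",im[:,:,::-1]);np.save(f"pics/{f}.npy",d);return im,d
E
python3 - <<'E'
from h import *
for n in("top","scene"):
    im,d=snap(n,n+"0");c=calibration(n);R=np.array(c["R"]);print(n,-R.T@np.array(c["t"]),R.round(2).tolist())
s=get_state();print(s["eef_pos"],s["ee_rot"],s["width"])
E
```

```text
top [0.40324354 0.01835758 1.62353167] [[-0.01, -1.0, -0.01], [-0.99, 0.01, -0.1], [0.1, 0.01, -0.99]]
scene [1.03782162 0.87878016 1.10805674] [[-0.88, 0.48, -0.0], [0.34, 0.62, -0.71], [-0.34, -0.62, -0.71]]
[0.19987912 0.64423083 0.2025101 ] [ 3.14008182e+00 -1.16325528e-04 -3.00919125e-01] 0.08806718708802873
```

View pics/top0.png

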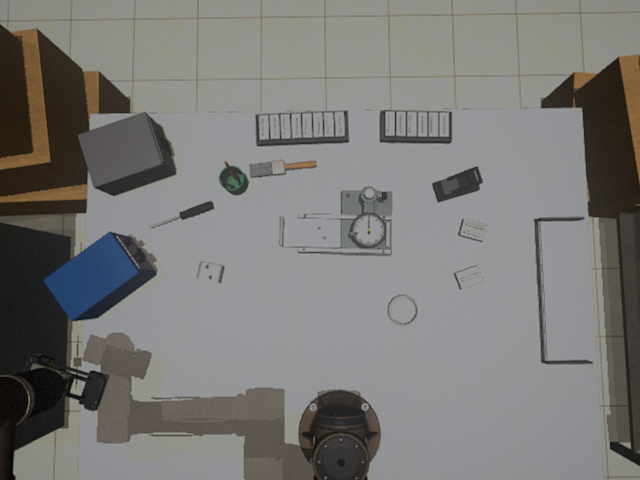

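View pics/scene0.png

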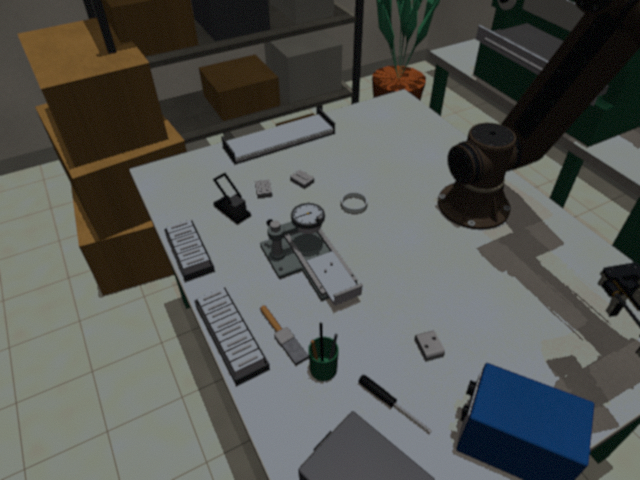

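The top view shows the two-hole master near (211,272), the gauge dial at (369,230) with its column above it, and the tray end plate at (281,231). The dies are at right, (473,230) and (469,277). The scene view shows the master at (429,345) and the tray pins near (325,265).

```bash
python3 - <<'E'
from h import *
rgb={};W={}
for n in("top","scene"):
    im=cv2.imread(f"pics/{n}0.png");d=np.load(f"pics/{n}0.npy");P=world(n,d)
    rgb[n]=im;W[n]=P
def rect(n,box,z0,z1,tag):
    x0,x1,y0,y1=box;P=W[n];m=(P[...,2]>z0)&(P[...,2]<z1);mm=np.zeros_like(m);mm[y0:y1,x0:x1]=1;m&=mm
    p=P[m];r=cv2.minAreaRect(p[:,:2].astype(np.float32)*1000);print(n,tag,len(p),np.median(p[:,2]).round(4),p[:,:2].mean(0).round(4),np.round(r[0],1),np.round(r[1],1),round(r[2],1))
    return m
for n,b in(("top",(190,232,255,290)),("scene",(405,455,322,370))):
    m=rect(n,b,.02,.035,"master")
    g=cv2.cvtColor(rgb[n],cv2.COLOR_BGR2GRAY)
    x0,x1,y0,y1=b
rect("top",(272,290,210,252),.06,.08,"plate");rect("scene",(300,370,260,310),.063,.08,"plate")
rect("top",(270,400,205,260),.037,.044,"tray");rect("scene",(280,370,230,310),.037,.044,"tray")
rect("top",(340,395,180,260),.137,.15,"bezel");rect("scene",(280,330,195,235),.137,.15,"bezel")
rect("top",(330,400,180,270),.15,.175,"lug");rect("scene",(280,335,190,235),.15,.175,"lug")
def big(n,b,f):
    x0,x1,y0,y1=b;return cv2.resize(rgb[n][y0:y1,x0:x1],(f*(x1-x0),f*(y1-y0)),interpolation=cv2.INTER_CUBIC)
A=[big("top",(186,236,252,292),6),big("top",(272,400,182,262),6)]
B=[big("scene",(400,460,318,372),5),big("scene",(250,370,190,310),4)]
def row(L):
    h=max(a.shape[0] for a in L);return np.hstack([cv2.copyMakeBorder(a,0,h-a.shape[0],0,4,0) for a in L])
a=row(A)[:, :];a=cv2.resize(a,(790,int(a.shape[0]*790/a.shape[1])));cv2.imwrite("pics/za.png",a);b=row(B);print(a.shape,b.shape);cv2.imwrite("pics/zb.png",b)
E
```

```text
top master 355 0.026 [0.4587 0.3702] [458.9 370.3] [68.8 49.5] 78.1
scene master 462 0.0258 [0.4644 0.3758] [463.2 374.2] [68.7 52.5] 77.1
top plate 102 0.071 [0.5737 0.1571] [572.8 156.8] [81.5  9.8] 0.0
scene plate 124 0.0702 [0.5778 0.161 ] [577.4 160.1] [14.1 83.9] 87.6
top tray 1364 0.0399 [0.5667 0.048 ] [567.1  -1.3] [312.3 110. ] 88.1
scene tray 1254 0.0399 [0.5754 0.0597] [589.9  14.8] [148.6 301.8] 0.2
top bezel 973 0.1423 [ 0.572  -0.0868] [592.6 -97.4] [ 95.1 156. ] 68.2
scene bezel 610 0.1421 [ 0.5695 -0.0826] [568.  -82.6] [97.2 95.5] 69.8
top lug 45 0.1528 [ 0.579  -0.0697] [590.6 -95.6] [ 88.2 150.3] 68.9
scene lug 29 0.1577 [ 0.5566 -0.0378] [555.7 -38.9] [19.3 11.7] 81.6
(352, 790, 3) (480, 788, 3)
```

View pics/za.png

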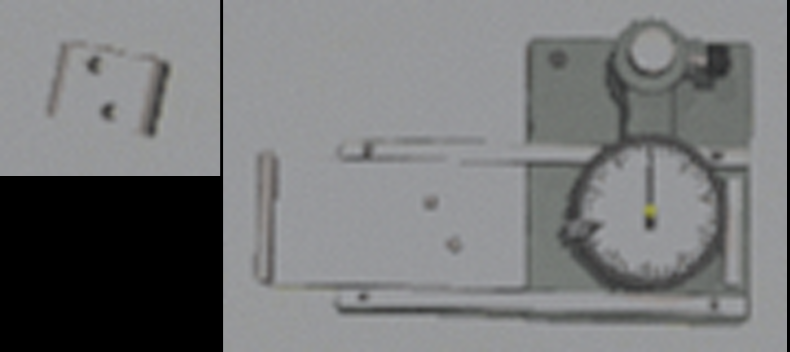

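View pics/zb.png

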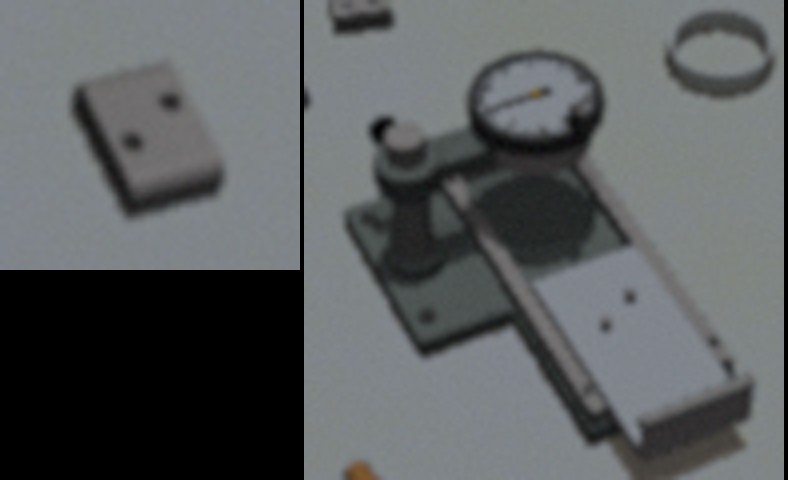

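The crops show the master's holes (top crop) at about (95,65) and (109,111) and the tray pins at (431,203) and (455,244). Both pairs lean the same way. The lug is at left-low on the bezel, near bezel angle +1.3 rad.

```bash
python3 - <<'E'
from h import *
def blobs(n,b,z,thr,tag,f="0"):
    im=cv2.imread(f"pics/{n}{f}.png");g=cv2.cvtColor(im,cv2.COLOR_BGR2GRAY).astype(float);x0,x1,y0,y1=b;s=g[y0:y1,x0:x1]
    k=cv2.morphologyEx(s,cv2.MORPH_BLACKHAT,np.ones((9,9)));
    nb,l,st,c=cv2.connectedComponentsWithStats((k>thr).astype(np.uint8))
    for i in range(1,nb):
        if st[i,4]<3: continue
        w=np.where(l==i,k,0);v,u=np.mgrid[y0:y1,x0:x1];u=(w*u).sum()/w.sum();v=(w*v).sum()/w.sum()
        print(n,tag,round(u,1),round(v,1),st[i,4],(ray(n,u,v,z)[:2]*1000).round(1))
blobs("top",(203,221,260,282),.026,15,"hole");blobs("scene",(416,442,332,356),.026,15,"hole")
blobs("top",(320,355,208,244),.046,8,"pin");blobs("scene",(315,345,250,285),.046,15,"pin")
for n in("top","scene"):
    P=world(n,np.load(f"pics/{n}0.npy"));
    for a,b in((.505,.542),(.605,.645)):
        m=(P[...,2]>.030)&(P[...,2]<.0385)&(P[...,0]>a)&(P[...,0]<b)&(P[...,1]>-.02)&(P[...,1]<.11);p=P[m]
        k=np.polyfit(p[:,1],p[:,0],1);print(n,len(p),k.round(4),np.degrees(np.arctan(k[0])).round(2), p[:,0].std().round(4))
E
```

```text
top hole 203.8 261.6 5 [490.  387.7]
top hole 207.6 265.5 26 [478.6 376.4]
top hole 219.1 264.6 6 [480.9 342.8]
top hole 219.4 277.0 30 [444.8 341.6]
top hole 210.0 276.9 14 [445.3 369.1]
scene hole 423.9 348.2 156 [486.4 381.2]
scene hole 433.5 338.0 20 [447.  368.4]
top pin 341.2 210.7 11 [632.4 -14.3]
top pin 325.4 213.5 24 [624.6  31.6]
top pin 338.0 215.0 3 [619.8  -4.7]
top pin 320.9 217.5 6 [613.   44.9]
top pin 348.4 229.0 184 [578.6 -34.3]
top pin 320.0 227.5 4 [583.9  47.7]
top pin 323.9 237.3 19 [555.4  36.6]
scene pin 328.7 253.4 121 [545.3   1. ]
scene pin 331.0 263.7 12 [559.   39.1]
scene pin 325.0 270.9 13 [586.9  54.5]
scene pin 317.5 278.6 28 [618.3  69.2]
scene pin 315.2 283.4 4 [632.2  81.5]
top 212 [0.044  0.5227] 2.52 0.0079
top 162 [0.027  0.6151] 1.55 0.005
scene 154 [0.0327 0.5242] 1.87 0.0063
scene 191 [0.009  0.6192] 0.51 0.0059
```

servo_tool(
  moves=[
    {"dx":0.016,"dy":-0.038,"roll":-8.5,"jaw":1},
    {"dx":0.016,"dy":-0.038,"roll":-8.5,"jaw":1},
    {"dx":0.016,"dy":-0.038,"roll":-8.5,"jaw":1},
    {"dx":0.016,"dy":-0.038,"roll":-8.5,"jaw":1},
    {"dx":0.016,"dy":-0.038,"roll":-8.5,"jaw":1},
    {"dx":0.036,"dy":-0.016,"roll":-8.5,"jaw":1},
    {"dx":0.036,"dy":-0.016,"roll":-8.5,"jaw":1},
    {"dx":0.036,"dy":-0.016,"roll":-8.5,"jaw":1},
    {"dx":0.036,"dy":-0.016,"roll":-8.5,"jaw":1},
    {"dx":0.037,"dy":-0.018,"roll":-8.5,"jaw":1},
  ],
  newtons=30,
)

```text
$.moves[0]: bad value
```

servo_tool(
  moves=[
    {"dx":0.016,"dy":-0.038,"dz":0,"roll":-8.5,"jaw":1},
    {"dx":0.016,"dy":-0.038,"dz":0,"roll":-8.5,"jaw":1},
    {"dx":0.016,"dy":-0.038,"dz":0,"roll":-8.5,"jaw":1},
    {"dx":0.016,"dy":-0.038,"dz":0,"roll":-8.5,"jaw":1},
    {"dx":0.016,"dy":-0.038,"dz":0,"roll":-8.5,"jaw":1},
    {"dx":0.036,"dy":-0.016,"dz":0,"roll":-8.5,"jaw":1},
    {"dx":0.036,"dy":-0.016,"dz":0,"roll":-8.5,"jaw":1},
    {"dx":0.036,"dy":-0.016,"dz":0,"roll":-8.5,"jaw":1},
    {"dx":0.036,"dy":-0.016,"dz":0,"roll":-8.5,"jaw":1},
    {"dx":0.037,"dy":-0.018,"dz":0,"roll":-8.5,"jaw":1},
  ],
  newtons=30,
)

```text
t: 1.35
eef_pos: [0.4619, 0.3719, 0.203]
ee_rot: [3.141, -0.0, -1.789]
force: [0.1, 0.9, 0.1]
width: 0.0877
gripper_force: 0.0
```

servo_tool(
  moves=[
    {"dx":0,"dy":0,"dz":-0.035,"roll":0,"jaw":1},
    {"dx":0,"dy":0,"dz":-0.035,"roll":0,"jaw":1},
    {"dx":0,"dy":0,"dz":-0.035,"roll":0,"jaw":1},
    {"dx":0,"dy":0,"dz":-0.03,"roll":0,"jaw":1},
    {"dx":0,"dy":0,"dz":-0.025,"roll":0,"jaw":1},
    {"dx":0,"dy":0,"dz":-0.015,"roll":0,"jaw":1},
    {"dx":0,"dy":0,"dz":-0.01,"roll":0,"jaw":1},
    {"dx":0,"dy":0,"dz":-0.005,"roll":0,"jaw":1},
    {"dx":0,"dy":0,"dz":-0.004,"roll":0,"jaw":1},
    {"dx":0,"dy":0,"dz":0,"roll":0,"jaw":1},
  ],
)

```text
t: 2.6
eef_pos: [0.4611, 0.3728, 0.0096]
ee_rot: [-3.141, 0.0, -1.784]
force: [-0.5, 0.4, 0.5]
width: 0.0876
gripper_force: 0.0
```

servo_tool(
  moves=[
    {"dx":0,"dy":0,"dz":0,"roll":0,"jaw":0.4},
    {"dx":0,"dy":0,"dz":0,"roll":0,"jaw":0.3},
    {"dx":0,"dy":0,"dz":0,"roll":0,"jaw":0.3},
    {"dx":0,"dy":0,"dz":0,"roll":0,"jaw":0.3},
    {"dx":0,"dy":0,"dz":0,"roll":0,"jaw":0.3},
    {"dx":0,"dy":0,"dz":0,"roll":0,"jaw":0.3},
    {"dx":0,"dy":0,"dz":0,"roll":0,"jaw":0.3},
    {"dx":0,"dy":0,"dz":0,"roll":0,"jaw":0.3},
    {"dx":0,"dy":0,"dz":0,"roll":0,"jaw":0.3},
    {"dx":0,"dy":0,"dz":0,"roll":0,"jaw":0.3},
  ],
)

```text
t: 3.85
eef_pos: [0.461, 0.3727, 0.0093]
ee_rot: [-3.142, -0.0, -1.784]
force: [-1.1, 0.2, 0.4]
width: 0.026
gripper_force: 0.0
```

```bash
python3 - <<'E'
from h import *
a,_=snap("scene","scene1");b,_=snap("top","top1")
A=cv2.resize(a[290:400,370:480],(440,440),interpolation=cv2.INTER_CUBIC);B=cv2.resize(b[225:315,165:255],(350,350),interpolation=cv2.INTER_CUBIC)
B=cv2.copyMakeBorder(B,0,90,0,0,0);cv2.imwrite("pics/z1.png",np.hstack([A,B])[:,:,::-1])
E
```

```text
(no output)
```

View pics/z1.png

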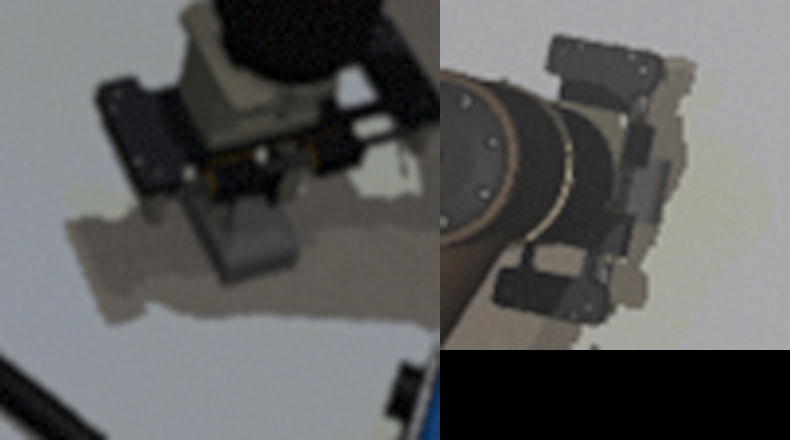

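The scene crop shows the master unmoved, with its round nose at (250,240) in the crop, and the gripper standing over it. The reading shows no grip, so I'll check the state and depth near the fingers.

```bash
python3 - <<'E'
from h import *
s=get_state();print(s["width"],s["gripper_force"],s["eef_pos"])
for n,b in(("scene",(405,455,325,370)),("top",(195,232,240,300))):
    P=world(n,np.load(f"pics/{n}1.npy"));x0,x1,y0,y1=b;p=P[y0:y1,x0:x1].reshape(-1,3)
    for z0,z1 in((.005,.02),(.02,.03),(.03,.06),(.06,.1)):
        q=p[(p[:,2]>z0)&(p[:,2]<z1)&(abs(p[:,0]-.461)<.09)&(abs(p[:,1]-.372)<.08)]
        if len(q)>4:print(n,z0,len(q),(q.min(0)*1000).round(),(q.max(0)*1000).round(),(np.median(q,0)*1000).round(1))
E
```

```text
0.026198558517334103 0.0 [0.46100708 0.37262882 0.0093455 ]
scene 0.005 129 [393. 341.   5.] [509. 440.  20.] [483.  397.2  13. ]
scene 0.02 259 [440. 338.  20.] [495. 413.  30.] [466.  391.3  25.5]
scene 0.03 97 [435. 360.  30.] [493. 405.  59.] [459.9 380.4  45. ]
scene 0.06 57 [433. 367.  60.] [510. 392. 100.] [446.5 384.6  72. ]
top 0.005 99 [381. 311.   5.] [542. 411.  20.] [447.9 337.4   8. ]
top 0.02 87 [430. 334.  20.] [477. 370.  30.] [453.6 346.8  24.5]
top 0.03 14 [436. 336.  30.] [470. 366.  54.] [457.7 352.2  31.1]
```

servo_tool(
  moves=[
    {"dx":0,"dy":0,"dz":0,"roll":0,"jaw":0.2},
    {"dx":0,"dy":0,"dz":0,"roll":0,"jaw":0},
    {"dx":0,"dy":0,"dz":0,"roll":0,"jaw":0},
    {"dx":0,"dy":0,"dz":0,"roll":0,"jaw":0},
    {"dx":0,"dy":0,"dz":0,"roll":0,"jaw":0},
    {"dx":0,"dy":0,"dz":0,"roll":0,"jaw":0},
    {"dx":0,"dy":0,"dz":0,"roll":0,"jaw":0},
    {"dx":0,"dy":0,"dz":0,"roll":0,"jaw":0},
    {"dx":0,"dy":0,"dz":0,"roll":0,"jaw":0},
    {"dx":0,"dy":0,"dz":0,"roll":0,"jaw":0},
  ],
)

```text
t: 5.2
eef_pos: [0.461, 0.3727, 0.0094]
ee_rot: [-3.142, 0.0, -1.784]
force: [-0.1, 0.2, 0.1]
width: 0.0003
gripper_force: 0.0
```

```bash
python3 - <<'E'
from h import *
a,d=snap("scene","scene2");b,_=snap("top","top2")
A=cv2.convertScaleAbs(cv2.resize(a[310:380,390:470],(640,560),interpolation=cv2.INTER_CUBIC),alpha=2.0);cv2.imwrite("pics/z2.png",A[:,:,::-1])
P=world("scene",d)
for v in range(325,364,3): print(v,[tuple((P[v,u]*1000).astype(int)) for u in range(418,448,6)])
s=get_state();print(s["q"],s["force"],s["joint_efforts"])
E
```

```text
325 [(np.int64(519), np.int64(377), np.int64(141)), (np.int64(509), np.int64(385), np.int64(144)), (np.int64(496), np.int64(391), np.int64(143)), (np.int64(480), np.int64(394), np.int64(135)), (np.int64(461), np.int64(395), np.int64(124))]
328 [(np.int64(525), np.int64(384), np.int64(142)), (np.int64(509), np.int64(387), np.int64(136)), (np.int64(489), np.int64(387), np.int64(121)), (np.int64(478), np.int64(394), np.int64(123)), (np.int64(464), np.int64(400), np.int64(121))]
331 [(np.int64(454), np.int64(318), np.int64(-1)), (np.int64(497), np.int64(378), np.int64(104)), (np.int64(495), np.int64(394), np.int64(122)), (np.int64(483), np.int64(401), np.int64(123)), (np.int64(464), np.int64(403), np.int64(112))]
334 [(np.int64(472), np.int64(337), np.int64(21)), (np.int64(509), np.int64(391), np.int64(116)), (np.int64(500), np.int64(401), np.int64(122)), (np.int64(486), np.int64(406), np.int64(120)), (np.int64(406), np.int64(357), np.int64(0))]
337 [(np.int64(526), np.int64(391), np.int64(116)), (np.int64(475), np.int64(363), np.int64(44)), (np.int64(501), np.int64(404), np.int64(116)),
[... 1495 characters left out ...]
]
358 [(np.int64(501), np.int64(383), np.int64(-3)), (np.int64(493), np.int64(395), np.int64(7)), (np.int64(482), np.int64(404), np.int64(11)), (np.int64(466), np.int64(408), np.int64(4)), (np.int64(451), np.int64(414), np.int64(0))]
361 [(np.int64(507), np.int64(391), np.int64(0)), (np.int64(496), np.int64(400), np.int64(2)), (np.int64(483), np.int64(407), np.int64(2)), (np.int64(469), np.int64(413), np.int64(0)), (np.int64(455), np.int64(420), np.int64(-1))]
[ 1.00932631e+00  4.17301818e-01 -4.00303295e-01  2.50275295e-06
 -7.53259858e-01 -1.22284367e+00] [-0.87479466 -0.83972207  0.85546912] [-1.37784693e-03 -5.46331143e+01  2.12562758e+01  5.07499605e+00
 -6.24110922e-02 -4.61592356e-05]
```

View pics/z2.png

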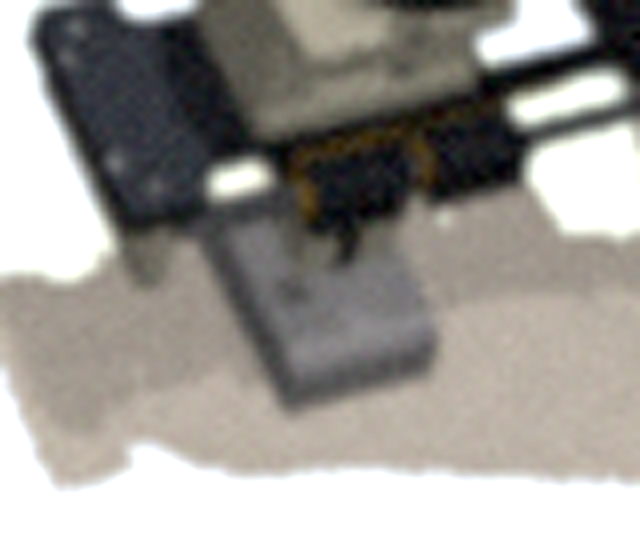

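The fingers are shut and hover over the master: their tips end at about px (427,344), z ≈ 0.03, although the reported TCP z is 0.009. The true tip is about 20 mm higher than reported, so I'll open and go down with force checks.

servo_tool(
  moves=[
    {"dx":0,"dy":0,"dz":0,"roll":0,"jaw":1},
    {"dx":0,"dy":0,"dz":0,"roll":0,"jaw":1},
    {"dx":0,"dy":0,"dz":0,"roll":0,"jaw":1},
    {"dx":0,"dy":0,"dz":0,"roll":0,"jaw":1},
    {"dx":0,"dy":0,"dz":0,"roll":0,"jaw":1},
    {"dx":0,"dy":0,"dz":0,"roll":0,"jaw":1},
    {"dx":0,"dy":0,"dz":-0.002,"roll":0,"jaw":1},
    {"dx":0,"dy":0,"dz":-0.002,"roll":0,"jaw":1},
    {"dx":0,"dy":0,"dz":-0.002,"roll":0,"jaw":1},
    {"dx":0,"dy":0,"dz":0,"roll":0,"jaw":1},
  ],
)

```text
t: 6.55
eef_pos: [0.4609, 0.3725, 0.0031]
ee_rot: [3.141, -0.0, -1.784]
force: [0.7, 0.1, 0.4]
width: 0.087
gripper_force: 0.0
```

```bash
python3 - <<'E'
from h import *
s=get_state();print(s["eef_pos"],s["force"],s["width"])
for n in("scene","top"):
    im,d=snap(n,n+"3");P=world(n,d);e=np.array(s["eef_pos"]);yaw=s["ee_rot"][2]
    # tool axes: c = closing dir, w = pad width dir
    c=np.array([np.sin(yaw),-np.cos(yaw)]);w=np.array([np.cos(yaw),np.sin(yaw)])
    q=P[...,:2]-e[:2];a=q@c;b=q@w
    m=(abs(abs(a)-.055)<.014)&(abs(b)<.016)&(P[...,2]<.12)
    h,ed=np.histogram(P[m][:,2],bins=np.arange(-.01,.13,.01));print(n,m.sum(),dict(zip((ed*1000).round().astype(int).tolist(),h.tolist())))
a=cv2.imread("pics/scene3.png")[290:390,380:490];cv2.imwrite("pics/z3.png",cv2.convertScaleAbs(cv2.resize(a,(660,600),interpolation=cv2.INTER_CUBIC),alpha=2))
E
```

```text
[0.46090533 0.37252118 0.00306546] [0.68204437 0.13516877 0.35104458] 0.0869696094962132
scene 424 {-10: 101, 0: 106, 10: 0, 20: 8, 30: 36, 40: 37, 50: 18, 60: 20, 70: 11, 80: 9, 90: 8, 100: 8, 110: 62, 120: 0}
top 105 {-10: 8, 0: 8, 10: 0, 20: 0, 30: 0, 40: 0, 50: 3, 60: 3, 70: 5, 80: 3, 90: 0, 100: 7, 110: 68, 120: 0}
```

View pics/z3.png

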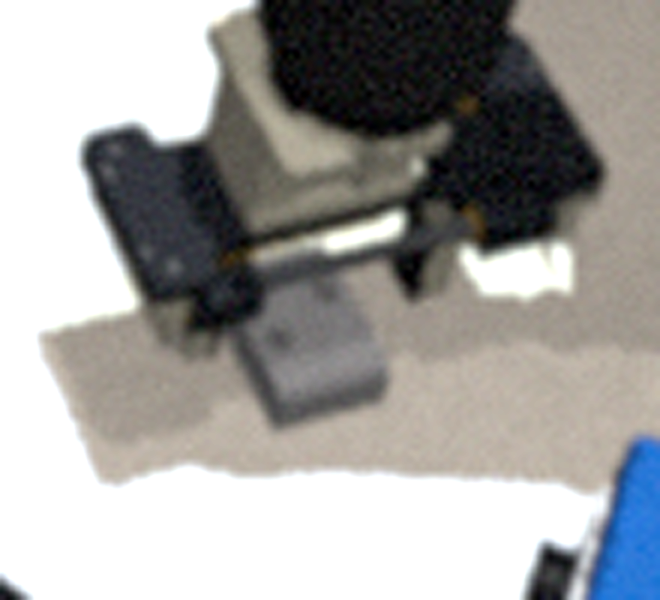

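The view shows the open fingers straddling the master, their tips near (200,340) and (430,290) in the crop. Depth puts the lowest finger points at z 0.025 while the TCP reads 0.003, an offset of about 22 mm.

servo_tool(
  moves=[
    {"dx":0,"dy":0,"dz":-0.002,"roll":0,"jaw":1},
    {"dx":0,"dy":0,"dz":-0.002,"roll":0,"jaw":1},
    {"dx":0,"dy":0,"dz":-0.002,"roll":0,"jaw":1},
    {"dx":0,"dy":0,"dz":-0.002,"roll":0,"jaw":1},
    {"dx":0,"dy":0,"dz":-0.002,"roll":0,"jaw":1},
    {"dx":0,"dy":0,"dz":-0.002,"roll":0,"jaw":1},
    {"dx":0,"dy":0,"dz":-0.001,"roll":0,"jaw":1},
    {"dx":0,"dy":0,"dz":-0.001,"roll":0,"jaw":1},
    {"dx":0,"dy":0,"dz":0,"roll":0,"jaw":1},
    {"dx":0,"dy":0,"dz":0,"roll":0,"jaw":1},
  ],
)

```text
t: 7.9
eef_pos: [0.461, 0.3727, -0.0106]
ee_rot: [-3.142, 0.0, -1.784]
force: [-0.7, -0.4, 0.2]
width: 0.0878
gripper_force: 0.0
```

```bash
python3 - <<'E'
from h import *
s=get_state()
for n in("scene",):
    im,d=snap(n,n+"4");P=world(n,d);e=np.array(s["eef_pos"]);yaw=s["ee_rot"][2]
    c=np.array([np.sin(yaw),-np.cos(yaw)]);w=np.array([np.cos(yaw),np.sin(yaw)])
    q=P[...,:2]-e[:2];a=q@c;b=q@w
    m=(abs(abs(a)-.055)<.014)&(abs(b)<.016)&(P[...,2]<.12)
    h,ed=np.histogram(P[m][:,2],bins=np.arange(-.01,.13,.005));print(n,m.sum(),dict(zip((ed*1000).round().astype(int).tolist(),h.tolist())))
E
```

```text
scene 412 {-10: 2, -5: 63, 0: 79, 5: 3, 10: 6, 15: 15, 20: 17, 25: 20, 30: 15, 35: 10, 40: 8, 45: 13, 50: 8, 55: 7, 60: 5, 65: 3, 70: 4, 75: 5, 80: 6, 85: 4, 90: 4, 95: 7, 100: 51, 105: 6, 110: 3, 115: 48, 120: 0, 125: 0}
```

servo_tool(
  moves=[
    {"dx":0,"dy":0,"dz":-0.002,"roll":0,"jaw":1},
    {"dx":0,"dy":0,"dz":-0.002,"roll":0,"jaw":1},
    {"dx":0,"dy":0,"dz":-0.001,"roll":0,"jaw":1},
    {"dx":0,"dy":0,"dz":0,"roll":0,"jaw":0.7},
    {"dx":0,"dy":0,"dz":0,"roll":0,"jaw":0.3},
    {"dx":0,"dy":0,"dz":0,"roll":0,"jaw":0.3},
    {"dx":0,"dy":0,"dz":0,"roll":0,"jaw":0.3},
    {"dx":0,"dy":0,"dz":0,"roll":0,"jaw":0.3},
    {"dx":0,"dy":0,"dz":0,"roll":0,"jaw":0.3},
    {"dx":0,"dy":0,"dz":0,"roll":0,"jaw":0.3},
  ],
)

```text
t: 9.2
eef_pos: [0.4611, 0.3727, -0.0156]
ee_rot: [-3.141, 0.0, -1.784]
force: [1.8, -0.7, 0.4]
width: 0.05
gripper_force: 30.0
```

servo_tool(
  moves=[
    {"dx":0,"dy":0,"dz":0.01,"roll":0,"jaw":0.3},
    {"dx":0,"dy":0,"dz":0.03,"roll":0,"jaw":0.3},
    {"dx":0,"dy":0,"dz":0.04,"roll":0,"jaw":0.3},
    {"dx":0,"dy":0,"dz":0.04,"roll":0,"jaw":0.3},
    {"dx":0.01,"dy":-0.028,"dz":0,"roll":0,"jaw":0.3},
    {"dx":0.01,"dy":-0.03,"dz":0,"roll":2,"jaw":0.3},
    {"dx":0.01,"dy":-0.03,"dz":0,"roll":2,"jaw":0.3},
    {"dx":0.01,"dy":-0.03,"dz":0,"roll":2,"jaw":0.3},
    {"dx":0.01,"dy":-0.03,"dz":0,"roll":2,"jaw":0.3},
    {"dx":0.01,"dy":-0.03,"dz":0,"roll":2,"jaw":0.3},
  ],
)

```text
t: 10.45
eef_pos: [0.5201, 0.1933, 0.1039]
ee_rot: [3.14, -0.001, -1.609]
force: [-0.1, -1.1, -7.1]
width: 0.0498
gripper_force: 30.0
```

servo_tool(
  moves=[
    {"dx":0.01,"dy":-0.03,"dz":0,"roll":0,"jaw":0.3},
    {"dx":0.01,"dy":-0.03,"dz":0,"roll":0,"jaw":0.3},
    {"dx":0.01,"dy":-0.03,"dz":0,"roll":0,"jaw":0.3},
    {"dx":0.01,"dy":-0.03,"dz":0,"roll":0,"jaw":0.3},
    {"dx":0.01,"dy":-0.03,"dz":0,"roll":0,"jaw":0.3},
    {"dx":0,"dy":0,"dz":0,"roll":0,"jaw":0.3},
    {"dx":0,"dy":0,"dz":0,"roll":0,"jaw":0.3},
    {"dx":0,"dy":0,"dz":0,"roll":0,"jaw":0.3},
    {"dx":0,"dy":0,"dz":0,"roll":0,"jaw":0.3},
    {"dx":0,"dy":0,"dz":0,"roll":0,"jaw":0.3},
  ],
)

```text
t: 11.7
eef_pos: [0.5709, 0.0451, 0.1044]
ee_rot: [3.142, 0.0, -1.609]
force: [-0.7, -0.5, -7.3]
width: 0.0499
gripper_force: 30.0
```

```bash
python3 - <<'E'
from h import *
s=get_state();print(s["eef_pos"],s["ee_rot"])
L=[]
for n,b in(("scene",(265,375,190,310)),("top",(265,395,180,290))):
    im,d=snap(n,n+"5");x0,x1,y0,y1=b
    L.append(cv2.resize(im[y0:y1,x0:x1],None,fx=3.3,fy=3.3,interpolation=cv2.INTER_CUBIC))
    P=world(n,d);m=(P[...,2]>.09)&(P[...,2]<.13)&(abs(P[...,0]-.571)<.06)&(abs(P[...,1]-.045)<.06);p=P[m];print(n,len(p),np.histogram(p[:,2],bins=np.arange(.09,.131,.005))[0])
h=max(a.shape[0] for a in L);L=[cv2.copyMakeBorder(a,0,h-a.shape[0],0,0,0) for a in L]
z=np.hstack(L)[:,:,::-1];print(z.shape);cv2.imwrite("pics/z5.png",cv2.convertScaleAbs(z,alpha=1.6))
E
```

```text
[0.57088462 0.04512231 0.10439476] [ 3.14154717e+00  7.90503346e-05 -1.60915324e+00]
scene 53 [ 0  0  0  0  0  6 22 25]
top 0 [0 0 0 0 0 0 0 0]
(396, 792, 3)
```

View pics/z5.png

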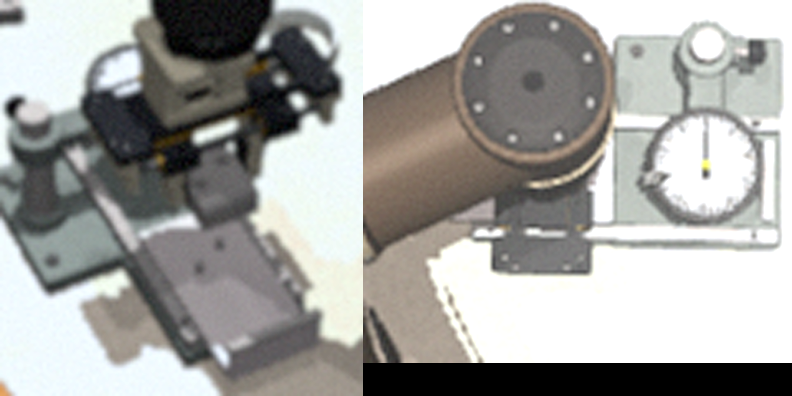

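The scene crop shows the master held level, its nose end at (222,195), above the tray with the pins at (198,268) and (218,243). In the top view the arm hides it. I'll lower it to just above the pins and measure its end face.

servo_tool(
  moves=[
    {"dx":0,"dy":0,"dz":-0.015,"roll":0,"jaw":0.3},
    {"dx":0,"dy":0,"dz":-0.015,"roll":0,"jaw":0.3},
    {"dx":0,"dy":0,"dz":-0.015,"roll":0,"jaw":0.3},
    {"dx":0,"dy":0,"dz":-0.01,"roll":0,"jaw":0.3},
    {"dx":0,"dy":0,"dz":-0.005,"roll":0,"jaw":0.3},
    {"dx":0,"dy":0,"dz":0,"roll":0,"jaw":0.3},
    {"dx":0,"dy":0,"dz":0,"roll":0,"jaw":0.3},
    {"dx":0,"dy":0,"dz":0,"roll":0,"jaw":0.3},
    {"dx":0,"dy":0,"dz":0,"roll":0,"jaw":0.3},
    {"dx":0,"dy":0,"dz":0,"roll":0,"jaw":0.3},
  ],
)

```text
t: 13.05
eef_pos: [0.5711, 0.0447, 0.0446]
ee_rot: [-3.141, 0.0, -1.61]
force: [-0.3, -0.5, -6.8]
width: 0.0494
gripper_force: 30.0
```

```bash
cat > m.py <<'E'
from h import *
import sys
f=sys.argv[1]
s=get_state();print(s["eef_pos"],s["force"])
ims=[];ds=[]
for i in range(3):
    im,d=snap("scene","scene"+f);ds.append(d)
d=np.median(ds,0);P=world("scene",d)
near=(abs(P[...,0]-.573)<.05)&(abs(P[...,1]-.06)<.07)
m=near&(P[...,2]>.062)&(P[...,2]<.088)
p=P[m]
print(len(p),np.histogram(p[:,2],bins=np.arange(.055,.1,.004))[0])
top=P[near&(abs(P[...,2]-np.median(p[p[:,2]>.078,2]))<.003)]
print("top",np.median(top[:,2]),top.min(0),top.max(0))
ft=p[(p[:,1]>np.percentile(p[:,1],98)-.004)];print("front",np.percentile(p[:,1],[90,95,98,100]).round(4),"x",np.percentile(ft[:,0],[0,2,5,50,95,98,100]).round(4),len(ft))
k=np.polyfit(ft[:,0],ft[:,1],1);print("front yaw",np.degrees(np.arctan(k[0])),"y@573",np.polyval(k,.573))
E
python3 m.py 6
```

```text
[0.57109205 0.04470576 0.04455225] [-0.28204002 -0.53291505 -6.76084605]
386 [  0   6  17  26  30  36  58 183  30   0   0]
top 0.08549282636019107 [0.5309497  0.0256414  0.08208326] [0.6139876  0.08395663 0.087836  ]
front [0.0803 0.0811 0.082  0.084 ] x [0.5466 0.5475 0.5498 0.571  0.5946 0.5981 0.5994] 96
front yaw -1.005609625152725 y@573 0.08016133433943741
```

```bash
python3 - <<'E'
from h import *
d=np.load("pics/scene6.npy");P=world("scene",d)
def face(x0,y0,y1,z0,z1,hw,tag):
    m=(abs(P[...,0]-x0)<hw)&(P[...,1]>y0)&(P[...,1]<y1)&(P[...,2]>z0)&(P[...,2]<z1);p=P[m]
    k=np.polyfit(p[:,0]-x0,p[:,1],1);r=p[:,1]-np.polyval(k,p[:,0]-x0)
    p=p[abs(r)<.003];k=np.polyfit(p[:,0]-x0,p[:,1],1)
    print(tag,len(p),"y",k[1].round(4),"yaw",np.degrees(np.arctan(k[0])).round(2),"std",r.std().round(4),"x",np.percentile(p[:,0],[0,3,97,100]).round(4),"mid",(p[:,0].min()+p[:,0].max())/2)
face(.573,.07,.09,.060,.074,.05,"master")
face(.577,.15,.175,.045,.067,.07,"plate")
im=cv2.imread("pics/scene6.png");g=cv2.cvtColor(im,cv2.COLOR_BGR2GRAY)
u0,u1,v0,v1=290,350,230,285
k=cv2.morphologyEx(g,cv2.MORPH_BLACKHAT,np.ones((7,7)))[v0:v1,u0:u1]
nb,l,st,c=cv2.connectedComponentsWithStats((k>10).astype(np.uint8))
for i in range(1,nb):
    if 4<st[i,4]<60: u,v=c[i]+[u0,v0];print((round(u,1),round(v,1)),st[i,4],P[int(v),int(u)].round(3),ray("scene",u,v,.0855)[:2].round(4))
cv2.imwrite("pics/z6.png",cv2.convertScaleAbs(cv2.resize(im[220:310,280:370],(540,540),interpolation=cv2.INTER_CUBIC),alpha=2))
E
```

```text
master 45 y 0.0797 yaw -1.52 std 0.0025 x [0.5466 0.5472 0.5957 0.5981] mid 0.572338385120573
plate 138 y 0.1623 yaw -1.75 std 0.0021 x [0.5342 0.5369 0.6169 0.6183] mid 0.5762297129149558
(np.float64(290.0), np.float64(232.0)) 5 [ 0.63  -0.071  0.111] [ 0.6202 -0.0947]
(np.float64(330.6), np.float64(231.2)) 5 [0.58  0.069 0.21 ] [ 0.5159 -0.041 ]
(np.float64(324.0), np.float64(235.0)) 41 [0.596 0.061 0.195] [ 0.5402 -0.0365]
(np.float64(348.3), np.float64(235.4)) 7 [0.528 0.073 0.174] [ 0.4799 -0.0014]
(np.float64(346.5), np.float64(245.0)) 21 [0.54  0.084 0.152] [0.5039 0.0295]
(np.float64(332.0), np.float64(253.5)) 6 [0.553 0.033 0.081] [0.5558 0.0383]
(np.float64(347.5), np.float64(260.0)) 10 [0.49  0.013 0.001] [0.5306 0.0801]
(np.float64(346.1), np.float64(267.6)) 28 [0.523 0.062 0.035] [0.5482 0.1024]
(np.float64(290.9), np.float64(282.1)) 14 [ 0.674  0.006 -0.002] [0.7009 0.0766]
(np.float64(296.1), np.float64(280.9)) 8 [0.658 0.012 0.003] [0.687  0.0793]
```

View pics/z6.png

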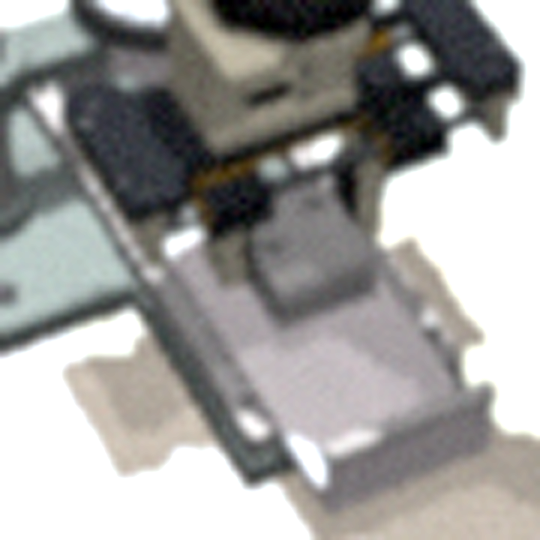

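The crop shows the master over the tray, its nose end centred at (310,285), with the end plate at (410,445). By measurement it is about 1.5 mm short in x and nearly right in y. I'll shift it and feel down onto the pins.

servo_tool(
  moves=[
    {"dx":0.0015,"dy":0.0003,"dz":0,"roll":0,"jaw":0.3},
    {"dx":0,"dy":0,"dz":-0.003,"roll":0,"jaw":0.3},
    {"dx":0,"dy":0,"dz":-0.003,"roll":0,"jaw":0.3},
    {"dx":0,"dy":0,"dz":-0.002,"roll":0,"jaw":0.3},
    {"dx":0,"dy":0,"dz":-0.001,"roll":0,"jaw":0.3},
    {"dx":0,"dy":0,"dz":-0.001,"roll":0,"jaw":0.3},
    {"dx":0,"dy":0,"dz":-0.001,"roll":0,"jaw":0.3},
    {"dx":0,"dy":0,"dz":-0.001,"roll":0,"jaw":0.3},
    {"dx":0,"dy":0,"dz":0,"roll":0,"jaw":0.3},
    {"dx":0,"dy":0,"dz":0,"roll":0,"jaw":0.3},
  ],
)

```text
t: 14.45
eef_pos: [0.5725, 0.045, 0.0324]
ee_rot: [-3.142, -0.0, -1.61]
force: [0.0, -0.3, -6.9]
width: 0.0497
gripper_force: 30.0
```

servo_tool(
  moves=[
    {"dx":0,"dy":0,"dz":-0.001,"roll":0,"jaw":0.3},
    {"dx":0,"dy":0,"dz":-0.001,"roll":0,"jaw":0.3},
    {"dx":0,"dy":0,"dz":-0.001,"roll":0,"jaw":0.3},
    {"dx":0,"dy":0,"dz":0,"roll":0,"jaw":0.3},
    {"dx":0,"dy":0,"dz":0,"roll":0,"jaw":0.3},
    {"dx":0,"dy":0,"dz":0,"roll":0,"jaw":0.3},
    {"dx":0,"dy":0,"dz":0,"roll":0,"jaw":0.3},
    {"dx":0,"dy":0,"dz":0,"roll":0,"jaw":0.3},
    {"dx":0,"dy":0,"dz":0,"roll":0,"jaw":0.3},
    {"dx":0,"dy":0,"dz":0,"roll":0,"jaw":0.3},
  ],
)

```text
t: 15.7
eef_pos: [0.5725, 0.045, 0.0293]
ee_rot: [3.142, -0.0, -1.61]
force: [0.1, -0.1, -7.2]
width: 0.0495
gripper_force: 30.0
```

servo_tool(
  moves=[
    {"dx":0,"dy":0,"dz":-0.001,"roll":0,"jaw":0.3},
    {"dx":0,"dy":0,"dz":-0.001,"roll":0,"jaw":0.3},
    {"dx":0,"dy":0,"dz":-0.001,"roll":0,"jaw":0.3},
    {"dx":0,"dy":0,"dz":0,"roll":0,"jaw":0.3},
    {"dx":0,"dy":0,"dz":0,"roll":0,"jaw":0.3},
    {"dx":0,"dy":0,"dz":0,"roll":0,"jaw":0.3},
    {"dx":0,"dy":0,"dz":0,"roll":0,"jaw":0.3},
    {"dx":0,"dy":0,"dz":0,"roll":0,"jaw":0.3},
    {"dx":0,"dy":0,"dz":0,"roll":0,"jaw":0.3},
    {"dx":0,"dy":0,"dz":0,"roll":0,"jaw":0.3},
  ],
)

```text
t: 16.95
eef_pos: [0.5724, 0.045, 0.0263]
ee_rot: [3.141, -0.0, -1.61]
force: [-0.4, -0.7, -8.6]
width: 0.0501
gripper_force: 30.0
```

```bash
python3 - <<'E'
from h import *
d=snap("scene","scene7")[1];P=world("scene",d)
for a in np.arange(.05,.08,.004):
    m=(abs(P[...,0]-.573)<.018)&(P[...,1]>.05)&(P[...,1]<.07)&(abs(P[...,2]-a)<.002);print(a.round(3),m.sum(),np.median(P[m][:,2]) if m.any() else "")
E
```

```text
0.05 0 
0.054 0 
0.058 1 0.05968458137144767
0.062 2 0.06156555460556966
0.066 37 0.06652875833076895
0.07 27 0.06934287928624405
0.074 2 0.07247204491713413
0.078 0
```

The top face is now at about 0.067, so the underside is near 0.041. The pins are in the holes with no resistance.

servo_tool(
  moves=[
    {"dx":0,"dy":0,"dz":-0.0005,"roll":0,"jaw":0.3},
    {"dx":0,"dy":0,"dz":-0.0005,"roll":0,"jaw":0.3},
    {"dx":0,"dy":0,"dz":0,"roll":0,"jaw":0.3},
    {"dx":0,"dy":0,"dz":0,"roll":0,"jaw":0.3},
    {"dx":0,"dy":0,"dz":0,"roll":0,"jaw":0.3},
    {"dx":0,"dy":0,"dz":0,"roll":0,"jaw":0.3},
    {"dx":0,"dy":0,"dz":0,"roll":0,"jaw":0.3},
    {"dx":0,"dy":0,"dz":0,"roll":0,"jaw":0.3},
    {"dx":0,"dy":0,"dz":0,"roll":0,"jaw":0.3},
    {"dx":0,"dy":0,"dz":0,"roll":0,"jaw":0.3},
  ],
)

```text
t: 18.25
eef_pos: [0.5725, 0.0449, 0.0254]
ee_rot: [-3.142, -0.0, -1.61]
force: [0.3, -2.0, -5.6]
width: 0.0499
gripper_force: 30.0
```

servo_tool(
  moves=[
    {"dx":0,"dy":0,"dz":-0.0005,"roll":0,"jaw":0.3},
    {"dx":0,"dy":0,"dz":-0.0005,"roll":0,"jaw":0.3},
    {"dx":0,"dy":0,"dz":0,"roll":0,"jaw":0.8},
    {"dx":0,"dy":0,"dz":0,"roll":0,"jaw":0.9},
    {"dx":0,"dy":0,"dz":0,"roll":0,"jaw":0.9},
    {"dx":0,"dy":0,"dz":0,"roll":0,"jaw":0.9},
    {"dx":0,"dy":0,"dz":0,"roll":0,"jaw":0.9},
    {"dx":0,"dy":0,"dz":0,"roll":0,"jaw":0.9},
    {"dx":0,"dy":0,"dz":0,"roll":0,"jaw":0.9},
    {"dx":0,"dy":0,"dz":0,"roll":0,"jaw":0.9},
  ],
)

```text
t: 19.5
eef_pos: [0.5725, 0.0449, 0.0243]
ee_rot: [3.142, -0.0, -1.61]
force: [-0.4, 0.5, 0.2]
width: 0.079
gripper_force: 0.0
```

servo_tool(
  moves=[
    {"dx":0,"dy":0,"dz":0.01,"roll":0,"jaw":0.9},
    {"dx":0,"dy":0,"dz":0.02,"roll":0,"jaw":0.9},
    {"dx":0,"dy":0,"dz":0.03,"roll":0,"jaw":0.9},
    {"dx":0,"dy":0,"dz":0.03,"roll":0,"jaw":0.9},
    {"dx":0.001,"dy":0.04,"dz":0,"roll":0,"jaw":0.9},
    {"dx":0.002,"dy":0.04,"dz":0,"roll":0,"jaw":0.5},
    {"dx":0.001,"dy":0.04,"dz":0,"roll":0,"jaw":0},
    {"dx":0.001,"dy":0.04,"dz":0,"roll":0,"jaw":0},
    {"dx":0,"dy":0,"dz":0,"roll":0,"jaw":0},
    {"dx":0,"dy":0,"dz":0,"roll":0,"jaw":0},
  ],
)

```text
t: 20.75
eef_pos: [0.5773, 0.2049, 0.1147]
ee_rot: [-3.142, 0.0, -1.609]
force: [1.2, 0.2, -0.4]
width: 0.0341
gripper_force: 0.0
```

```bash
python3 - <<'E'
from h import *
for n,b in(("scene",(300,350,235,290)),("top",(310,360,210,250))):
    d=snap(n,n+"8")[1];P=world(n,d);m=(P[...,2]>.058)&(P[...,2]<.072)&(abs(P[...,0]-.572)<.04)&(abs(P[...,1]-.045)<.05);p=P[m]
    r=cv2.minAreaRect(p[:,:2].astype(np.float32)*1000);A=np.c_[p[:,:2]-p[:,:2].mean(0),np.ones(len(p))];q=p[:,2]>.0635;k=np.linalg.lstsq(A[q],p[q,2],rcond=None)[0];print(n,len(p),np.round(r[0],1),np.round(r[1],1),round(r[2],1),"plane",k.round(4))
E
```

```text
scene 20 [570.1  17.3] [13.8 50.9] 67.0 plane [0.0976 0.2723 0.0664]
top 377 [569.7  44.1] [69.3 50.5] 87.2 plane [0.0021 0.007  0.0669]
```

The top view has the master flat on the tray: top at 0.067, centre (570,44) and yaw −2.8°. It is seated and released, so I'll lower the shut fingers behind the end plate.

servo_tool(
  moves=[
    {"dx":0,"dy":0,"dz":0,"roll":0,"jaw":0},
    {"dx":0,"dy":0.005,"dz":0,"roll":0,"jaw":0},
    {"dx":0,"dy":0,"dz":-0.02,"roll":0,"jaw":0},
    {"dx":0,"dy":0,"dz":-0.03,"roll":0,"jaw":0},
    {"dx":0,"dy":0,"dz":-0.02,"roll":0,"jaw":0},
    {"dx":0,"dy":0,"dz":-0.02,"roll":0,"jaw":0},
    {"dx":0,"dy":-0.01,"dz":0,"roll":0,"jaw":0},
    {"dx":0,"dy":-0.01,"dz":0,"roll":0,"jaw":0},
    {"dx":0,"dy":-0.01,"dz":0,"roll":0,"jaw":0},
    {"dx":0,"dy":0,"dz":0,"roll":0,"jaw":0},
  ],
)

```text
t: 22.1
eef_pos: [0.5778, 0.1791, 0.0252]
ee_rot: [-3.141, 0.001, -1.611]
force: [-0.1, 0.5, 0.6]
width: 0.0005
gripper_force: 0.0
```

servo_tool(
  moves=[
    {"dx":-0.0004,"dy":-0.01,"dz":0,"roll":0,"jaw":0},
    {"dx":-0.0004,"dy":-0.01,"dz":0,"roll":0,"jaw":0},
    {"dx":-0.0004,"dy":-0.01,"dz":0,"roll":0,"jaw":0},
    {"dx":-0.0004,"dy":-0.01,"dz":0,"roll":0,"jaw":0},
    {"dx":-0.0004,"dy":-0.01,"dz":0,"roll":0,"jaw":0},
    {"dx":-0.0004,"dy":-0.01,"dz":0,"roll":0,"jaw":0},
    {"dx":-0.0004,"dy":-0.01,"dz":0,"roll":0,"jaw":0},
    {"dx":-0.0004,"dy":-0.01,"dz":0,"roll":0,"jaw":0},
    {"dx":0,"dy":0,"dz":0,"roll":0,"jaw":0},
    {"dx":0,"dy":0,"dz":0,"roll":0,"jaw":0},
  ],
)

```text
t: 23.35
eef_pos: [0.5735, 0.0994, 0.0239]
ee_rot: [3.14, -0.001, -1.61]
force: [0.1, 0.3, 0.9]
width: -0.0
gripper_force: 0.0
```

servo_tool(
  moves=[
    {"dx":-0.0003,"dy":-0.007,"dz":0,"roll":0,"jaw":0},
    {"dx":-0.0003,"dy":-0.007,"dz":0,"roll":0,"jaw":0},
    {"dx":-0.0002,"dy":-0.006,"dz":0,"roll":0,"jaw":0},
    {"dx":-0.0002,"dy":-0.005,"dz":0,"roll":0,"jaw":0},
    {"dx":-0.0002,"dy":-0.005,"dz":0,"roll":0,"jaw":0},
    {"dx":-0.0001,"dy":-0.003,"dz":0,"roll":0,"jaw":0},
    {"dx":-0.0001,"dy":-0.003,"dz":0,"roll":0,"jaw":0},
    {"dx":-0.0001,"dy":-0.003,"dz":0,"roll":0,"jaw":0},
    {"dx":-0.0001,"dy":-0.003,"dz":0,"roll":0,"jaw":0},
    {"dx":0,"dy":0,"dz":0,"roll":0,"jaw":0},
  ],
)

```text
t: 24.6
eef_pos: [0.5728, 0.0575, 0.0245]
ee_rot: [-3.141, -0.0, -1.61]
force: [0.9, 1.1, -0.0]
width: 0.0004
gripper_force: 0.0
```

```bash
cat > p.py <<'E'
from h import *
import sys
s=get_state();print(s["eef_pos"].round(4) if hasattr(s["eef_pos"],"round") else s["eef_pos"],s["force"])
for n in("scene","top"):
    d=snap(n,n+sys.argv[1])[1];P=world(n,d)
    m=(P[...,2]>.066)&(P[...,2]<.076)&(abs(P[...,0]-.572)<.05)&(P[...,1]>-.02)&(P[...,1]<.12);p=P[m]
    if len(p)>5:
        r=cv2.minAreaRect(p[:,:2].astype(np.float32)*1000);print(n,"plate",len(p),np.round(r[0],1),np.round(r[1],1))
    m=(P[...,2]>.06)&(P[...,2]<.072)&(abs(P[...,0]-.57)<.05)&(P[...,1]>-.14)&(P[...,1]<-.00);p=P[m];
    if len(p)>5: print(n,"master",len(p),p.min(0),p.max(0))
E
python3 p.py 9
```

```text
[0.5728 0.0575 0.0245] [ 0.94514309  1.11123382 -0.01553872]
scene plate 52 [588.  59.] [21.9 63.1]
scene master 79 [ 0.5674932  -0.10070749  0.06079686] [ 0.59509259 -0.04678658  0.07006629]
top plate 8 [533.8  43.4] [ 2.8 11.2]
top master 21 [ 0.54198415 -0.04918785  0.06199937] [ 0.59078356 -0.0377264   0.07155578]
```

servo_tool(
  moves=[
    {"dx":0,"dy":-0.0015,"dz":0,"roll":0,"jaw":0},
    {"dx":0,"dy":-0.0015,"dz":0,"roll":0,"jaw":0},
    {"dx":0,"dy":-0.0015,"dz":0,"roll":0,"jaw":0},
    {"dx":0,"dy":-0.0015,"dz":0,"roll":0,"jaw":0},
    {"dx":0,"dy":-0.0015,"dz":0,"roll":0,"jaw":0},
    {"dx":0,"dy":-0.0015,"dz":0,"roll":0,"jaw":0},
    {"dx":0,"dy":-0.0015,"dz":0,"roll":0,"jaw":0},
    {"dx":0,"dy":-0.001,"dz":0,"roll":0,"jaw":0},
    {"dx":0,"dy":-0.001,"dz":0,"roll":0,"jaw":0},
    {"dx":0,"dy":0,"dz":0,"roll":0,"jaw":0},
  ],
)

```text
t: 25.95
eef_pos: [0.5726, 0.0453, 0.0243]
ee_rot: [3.141, -0.0, -1.61]
force: [-0.5, 1.0, 1.0]
width: 0.0004
gripper_force: 0.5
```

servo_tool(
  moves=[
    {"dx":0,"dy":-0.001,"dz":0,"roll":0,"jaw":0},
    {"dx":0,"dy":-0.0005,"dz":0,"roll":0,"jaw":0},
    {"dx":0,"dy":-0.0005,"dz":0,"roll":0,"jaw":0},
    {"dx":0,"dy":-0.0005,"dz":0,"roll":0,"jaw":0},
    {"dx":0,"dy":0,"dz":0,"roll":0,"jaw":0},
    {"dx":0,"dy":0,"dz":0,"roll":0,"jaw":0},
    {"dx":0,"dy":0,"dz":0,"roll":0,"jaw":0},
    {"dx":0,"dy":0,"dz":0,"roll":0,"jaw":0},
    {"dx":0,"dy":0,"dz":0,"roll":0,"jaw":0},
    {"dx":0,"dy":0,"dz":0,"roll":0,"jaw":0},
  ],
)

```text
t: 27.2
eef_pos: [0.5727, 0.0439, 0.0243]
ee_rot: [-3.141, 0.001, -1.61]
force: [-2.2, 7.1, 1.7]
width: 0.0005
gripper_force: 3.5
```

servo_tool(
  moves=[
    {"dx":0,"dy":-0.001,"dz":0,"roll":0,"jaw":0},
    {"dx":0,"dy":-0.001,"dz":0,"roll":0,"jaw":0},
    {"dx":0,"dy":0,"dz":0,"roll":0,"jaw":0},
    {"dx":0,"dy":0,"dz":0,"roll":0,"jaw":0},
    {"dx":0,"dy":0,"dz":0,"roll":0,"jaw":0},
    {"dx":0,"dy":0,"dz":0,"roll":0,"jaw":0},
    {"dx":0,"dy":0,"dz":0,"roll":0,"jaw":0},
    {"dx":0,"dy":0,"dz":0,"roll":0,"jaw":0},
    {"dx":0,"dy":0,"dz":0,"roll":0,"jaw":0},
    {"dx":0,"dy":0,"dz":0,"roll":0,"jaw":0},
  ],
)

```text
t: 28.45
eef_pos: [0.5727, 0.0438, 0.0244]
ee_rot: [-3.141, 0.003, -1.609]
force: [-5.5, 17.2, 2.0]
width: 0.0005
gripper_force: 8.5
```

servo_tool(
  moves=[
    {"dx":0,"dy":0.01,"dz":0,"roll":0,"jaw":0},
    {"dx":0,"dy":0.025,"dz":0.01,"roll":0,"jaw":0},
    {"dx":0,"dy":0.02,"dz":0.03,"roll":0,"jaw":0},
    {"dx":0,"dy":0.02,"dz":0.03,"roll":0,"jaw":0},
    {"dx":0,"dy":0.02,"dz":0.03,"roll":0,"jaw":0},
    {"dx":0,"dy":0.02,"dz":0.03,"roll":0,"jaw":0},
    {"dx":0,"dy":0.02,"dz":0.03,"roll":0,"jaw":0},
    {"dx":0,"dy":0.01,"dz":0.02,"roll":0,"jaw":0},
    {"dx":0,"dy":0,"dz":0,"roll":0,"jaw":0},
    {"dx":0,"dy":0,"dz":0,"roll":0,"jaw":0},
  ],
)

```text
t: 29.7
eef_pos: [0.5722, 0.1854, 0.2034]
ee_rot: [3.14, -0.001, -1.61]
force: [0.5, -0.8, -0.0]
width: 0.0009
gripper_force: 0.0
```

```bash
python3 - <<'E'
from h import *
L=[]
for n,b,f in(("top",(335,400,195,260),6),("scene",(280,332,190,242),7.5)):
    im,d=snap(n,n+"10");x0,x1,y0,y1=b
    L.append(cv2.resize(im[y0:y1,x0:x1],(390,390),interpolation=cv2.INTER_CUBIC))
    P=world(n,d)
    m=(P[...,2]>.138)&(P[...,2]<.150)&(abs(P[...,0]-.567)<.056)&(abs(P[...,1]+.084)<.056);p=P[m]
    (c,r)=cv2.minEnclosingCircle(p[:,:2].astype(np.float32)*1000);print(n,"bezel",np.round(c,1),round(r,1))
    m=(P[...,2]>.154)&(P[...,2]<.166)&(abs(P[...,0]-.567)<.07)&(P[...,1]>-.14)&(P[...,1]<0)&(np.hypot(P[...,0]-.567,P[...,1]+.084)<.06);p=P[m]
    if len(p): print("lug",len(p),(p.mean(0)*1000).round(1),(p.min(0)*1000).round(),(p.max(0)*1000).round())
cv2.imwrite("pics/z10.png",np.hstack(L)[:,:,::-1])
E
```

```text
top bezel [564.4 -85.7] 49.0
lug 21 [551.6 -44.  160.4] [ 536. -118.  154.] [558. -35. 165.]
scene bezel [567.4 -82.1] 51.0
lug 22 [555.9 -37.5 159.4] [551. -48. 154.] [563. -30. 163.]
```

View pics/z10.png

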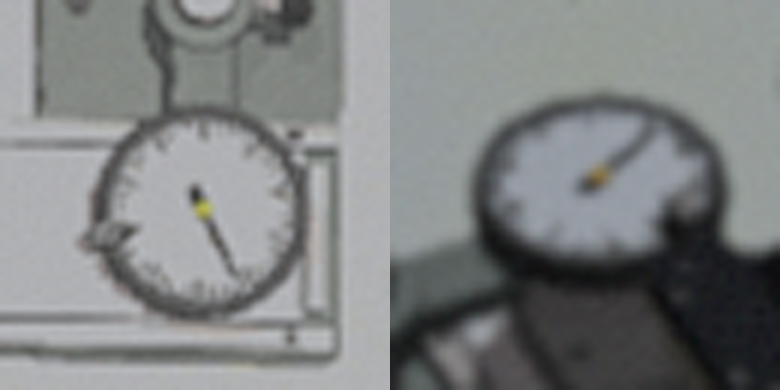

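In the top crop the hub is at (203,209) and the pointer tip at (237,276). The lug is at about (103,236), so the mark must turn roughly 102° counter-clockwise to meet the pointer. I've used all 10 picture views, so from here I work from numbers only.

servo_tool(
  moves=[
    {"dx":0.002,"dy":-0.036,"dz":0,"roll":2.8,"jaw":0},
    {"dx":0.002,"dy":-0.036,"dz":0,"roll":2.8,"jaw":0},
    {"dx":0.002,"dy":-0.036,"dz":0,"roll":2.8,"jaw":0},
    {"dx":0.002,"dy":-0.036,"dz":0,"roll":2.8,"jaw":0},
    {"dx":0.003,"dy":-0.036,"dz":0,"roll":2.8,"jaw":0},
    {"dx":0.003,"dy":-0.036,"dz":0,"roll":2.8,"jaw":0},
    {"dx":0,"dy":0,"dz":-0.02,"roll":0,"jaw":0},
    {"dx":0,"dy":0,"dz":-0.02,"roll":0,"jaw":0},
    {"dx":0,"dy":0,"dz":-0.01,"roll":0,"jaw":0},
    {"dx":0,"dy":0,"dz":0,"roll":0,"jaw":0},
  ],
)

```text
t: 31.05
eef_pos: [0.5861, -0.0303, 0.1535]
ee_rot: [3.14, -0.0, -1.317]
force: [0.9, -0.2, -0.9]
width: 0.0003
gripper_force: 0.0
```

```bash
python3 - <<'E'
from h import *
s=get_state();e=np.array(s["eef_pos"]);print(e,s["ee_rot"][2])
yaw=s["ee_rot"][2];c=np.array([np.sin(yaw),-np.cos(yaw)]);w=np.array([np.cos(yaw),np.sin(yaw)])
for n in("scene","top"):
    P=world(n,snap(n,n+"11")[1]);q=P[...,:2]-e[:2]
    m=(abs(q@c)<.035)&(abs(q@w)<.02)&(P[...,2]>.148)&(P[...,2]<.24);p=P[m];qq=p[:,:2]-e[:2]
    print(n,len(p),np.histogram(p[:,2],bins=np.arange(.145,.241,.005))[0])
    k=(p[:,2]<.205)&(p[:,2]>.17)
    if k.sum()>3: print("post c",np.percentile(qq[k]@c,[2,50,98]).round(4),"w",np.percentile(qq[k]@w,[2,50,98]).round(4))
# plan of arc points
C=np.array([.567,-.084])
for th in list(range(105,201,5))+[202,205,207]:
    a=np.radians(th);u=np.array([np.cos(a),np.sin(a)]);t=np.array([-u[1],u[0]]);print(th,(1000*(C+.047*u-.026*t)).round(1),end="; ")
E
```

```text
[ 0.58614888 -0.03032576  0.1534596 ] -1.316710026131124
scene 175 [ 3  8  8  6  1  0  4 17 18 22 23 18 17 16  9  3  1  0  1]
post c [-0.0183 -0.007   0.0163] w [-0.0134 -0.01    0.0099]
top 11 [2 0 1 6 2 0 0 0 0 0 0 0 0 0 0 0 0 0 0]
105 [579.9 -31.9]; 110 [575.4 -30.9]; 115 [570.7 -30.4]; 120 [566.  -30.3]; 125 [561.3 -30.6]; 130 [556.7 -31.3]; 135 [552.2 -32.4]; 140 [547.7 -33.9]; 145 [543.4 -35.7]; 150 [539.3 -38. ]; 155 [535.4 -40.6]; 160 [531.7 -43.5]; 165 [528.3 -46.7]; 170 [525.2 -50.2]; 175 [522.4 -54. ]; 180 [520. -58.]; 185 [517.9 -62.2]; 190 [516.2 -66.6]; 195 [514.9 -71.1]; 200 [513.9 -75.6]; 202 [513.7 -77.5]; 205 [513.4 -80.3]; 207 [513.3 -82.2];
```

servo_tool(
  moves=[
    {"dx":0,"dy":0,"dz":-0.013,"roll":0,"jaw":0},
    {"dx":0,"dy":0,"dz":-0.012,"roll":0,"jaw":0},
    {"dx":-0.0062,"dy":-0.0016,"dz":0,"roll":0.5,"jaw":0},
    {"dx":-0.0045,"dy":0.001,"dz":0,"roll":5,"jaw":0},
    {"dx":-0.0047,"dy":0.0005,"dz":0,"roll":5,"jaw":0},
    {"dx":-0.0047,"dy":0.0001,"dz":0,"roll":5,"jaw":0},
    {"dx":-0.0047,"dy":-0.0003,"dz":0,"roll":5,"jaw":0},
    {"dx":-0.0046,"dy":-0.0007,"dz":0,"roll":5,"jaw":0},
    {"dx":-0.0045,"dy":-0.0011,"dz":0,"roll":5,"jaw":0},
    {"dx":0,"dy":0,"dz":0,"roll":0,"jaw":0},
  ],
)

```text
t: 32.4
eef_pos: [0.5525, -0.0322, 0.1297]
ee_rot: [-3.141, -0.0, -0.784]
force: [0.2, -0.1, 0.2]
width: 0.0003
gripper_force: 0.0
```

```bash
cat > lug.py <<'E'
from h import *
import sys
s=get_state();e=np.array(s["eef_pos"]);print(e.round(4),np.degrees(s["ee_rot"][2]).round(1),np.round(s["force"],1))
for n,c in(("scene",(.5674,-.0821)),("top",(.5644,-.0857))):
    P=world(n,snap(n,n+sys.argv[1])[1]);q=P[...,:2]-c;r=np.hypot(q[...,0],q[...,1])
    m=(r<.058)&(r>.036)&(P[...,2]>.154)&(P[...,2]<.165);a=np.degrees(np.arctan2(q[...,1],q[...,0]))[m]%360
    print(n,m.sum(),np.sort(a).round().astype(int).tolist()[:60])
E
python3 lug.py 12
```

```text
[ 0.5525 -0.0322  0.1297] -44.9 [ 0.2 -0.1  0.2]
scene 0 []
top 0 []
```

servo_tool(
  moves=[
    {"dx":-0.0045,"dy":-0.0015,"dz":0,"roll":5,"jaw":0},
    {"dx":-0.0043,"dy":-0.0018,"dz":0,"roll":5,"jaw":0},
    {"dx":-0.0041,"dy":-0.0023,"dz":0,"roll":5,"jaw":0},
    {"dx":-0.0039,"dy":-0.0026,"dz":0,"roll":5,"jaw":0},
    {"dx":-0.0037,"dy":-0.0029,"dz":0,"roll":5,"jaw":0},
    {"dx":-0.0034,"dy":-0.0032,"dz":0,"roll":5,"jaw":0},
    {"dx":-0.0031,"dy":-0.0035,"dz":0,"roll":5,"jaw":0},
    {"dx":-0.0028,"dy":-0.0038,"dz":0,"roll":5,"jaw":0},
    {"dx":-0.0024,"dy":-0.004,"dz":0,"roll":5,"jaw":0},
    {"dx":-0.0021,"dy":-0.0042,"dz":0,"roll":5,"jaw":0},
  ],
)

```text
t: 33.75
eef_pos: [0.5182, -0.062, 0.1293]
ee_rot: [-3.141, 0.001, 0.09]
force: [-0.6, 1.2, -0.1]
width: 0.0007
gripper_force: 0.6
```

```bash
python3 lug.py 13
```

```text
[ 0.5182 -0.062   0.1293] 5.1 [-0.6  1.2 -0.1]
scene 23 [134, 138, 139, 139, 139, 141, 142, 142, 145, 145, 146, 149, 152, 155, 155, 155, 160, 162, 167, 167, 169, 180, 184]
top 0 []
```

servo_tool(
  moves=[
    {"dx":0,"dy":0.004,"dz":0,"roll":0,"jaw":0},
    {"dx":0,"dy":0,"dz":0.03,"roll":0,"jaw":0},
    {"dx":0,"dy":0,"dz":0.04,"roll":0,"jaw":0},
    {"dx":0,"dy":0.05,"dz":0,"roll":0,"jaw":0},
    {"dx":0,"dy":0.05,"dz":0,"roll":0,"jaw":0},
    {"dx":0,"dy":0.05,"dz":0,"roll":0,"jaw":0},
    {"dx":0,"dy":0.05,"dz":0,"roll":0,"jaw":0},
    {"dx":0,"dy":0,"dz":0,"roll":0,"jaw":0},
    {"dx":0,"dy":0,"dz":0,"roll":0,"jaw":0},
    {"dx":0,"dy":0,"dz":0,"roll":0,"jaw":0},
  ],
)

```text
t: 35.1
eef_pos: [0.5185, 0.1413, 0.1994]
ee_rot: [3.142, 0.0, 0.087]
force: [1.0, -0.4, -0.6]
width: 0.0005
gripper_force: 0.0
```

```bash
cat > dial.py <<'E'
from h import *
import sys
f=sys.argv[1]
def proj(n,X):
    c=calibration(n);K=np.array(c["intrinsics"]);p=(np.array(c["R"])@X.T).T+np.array(c["t"]);p=p@K.T;return p[:,:2]/p[:,2:]
for n,c in(("top",(.5644,-.0857)),("scene",(.5674,-.0821))):
    im,d=snap(n,n+f);g=cv2.cvtColor(im,cv2.COLOR_RGB2GRAY).astype(np.float32);P=world(n,d)
    # hub: yellow pixel centroid at z=.142
    hsv=cv2.cvtColor(im,cv2.COLOR_RGB2HSV);q=P[...,:2]-c;r=np.hypot(q[...,0],q[...,1])
    y=(hsv[...,1]>110)&(hsv[...,0]>12)&(hsv[...,0]<40)&(r<.02)&(P[...,2]>.13)
    if y.sum():
        v,u=np.nonzero(y);h=ray(n,u.mean(),v.mean(),.142)[:2];print(n,"hub",h.round(4),y.sum())
    bm=(P[...,2]>.138)&(P[...,2]<.150)&(r<.056);cc,rr=cv2.minEnclosingCircle(P[bm][:,:2].astype(np.float32)*1000);print("bezel",np.round(cc,1),round(rr,1))
    th=np.arange(0,360,2)
    def prof(r0,r1,C):
        R=np.linspace(r0,r1,8);A,B=np.meshgrid(np.radians(th),R);X=np.stack([C[0]+B*np.cos(A),C[1]+B*np.sin(A),np.full_like(A,.142)],-1).reshape(-1,3)
        uv=proj(n,X).astype(np.float32);v=cv2.remap(g,uv[:,0].reshape(A.shape),uv[:,1].reshape(A.shape),cv2.INTER_LINEAR);return v.mean(0)
    C=h if y.sum() else np.array(c)
    for t,r0,r1 in(("pointer",.015,.030),("mark",.033,.039)):
        v=prof(r0,r1,C);w=np.clip(np.median(v)-v,0,None)
        i=np.argsort(-w)[:7];z=np.zeros(len(w));
        k=np.argmax(np.convolve(np.r_[w[-3:],w,w[:3]],np.ones(7),'valid'));ii=(np.arange(k-5,k+6))%len(w);ang=np.radians(th[ii]);a=np.degrees(np.arctan2((w[ii]*np.sin(ang)).sum(),(w[ii]*np.cos(ang)).sum()))%360
        print(t,round(a,1),[(int(th[j]),int(w[j])) for j in i])
    m=(r<.058)&(r>.036)&(P[...,2]>.154)&(P[...,2]<.166);a=np.degrees(np.arctan2(q[...,1],q[...,0]))[m]%360
    if len(a): print("lug",m.sum(),np.median(a).round(1))
E
python3 dial.py 14
```

```text
top hub [ 0.5665 -0.0852] 3
bezel [562.5 -85. ] 50.2
pointer 204.1 [(204, 64), (206, 60), (202, 57), (208, 48), (200, 45), (210, 35), (198, 33)]
mark 178.1 [(178, 74), (176, 64), (180, 63), (182, 50), (174, 46), (356, 39), (358, 28)]
lug 17 178.5
bezel [565.4 -80.7] 51.4
pointer 212.1 [(212, 47), (210, 45), (214, 45), (208, 42), (216, 41), (206, 36), (218, 36)]
mark 183.7 [(184, 34), (186, 32), (182, 31), (32, 27), (214, 26), (34, 26), (30, 26)]
lug 21 176.9
```

servo_tool(
  moves=[
    {"dx":0,"dy":-0.05,"dz":0,"roll":0,"jaw":0},
    {"dx":0,"dy":-0.05,"dz":0,"roll":0,"jaw":0},
    {"dx":0,"dy":-0.05,"dz":0,"roll":0,"jaw":0},
    {"dx":0,"dy":-0.049,"dz":0,"roll":0,"jaw":0},
    {"dx":0,"dy":0,"dz":-0.03,"roll":0,"jaw":0},
    {"dx":0,"dy":0,"dz":-0.03,"roll":0,"jaw":0},
    {"dx":0,"dy":0,"dz":-0.01,"roll":0,"jaw":0},
    {"dx":-0.0006,"dy":-0.0045,"dz":0,"roll":0,"jaw":0},
    {"dx":-0.0017,"dy":-0.0044,"dz":0,"roll":5,"jaw":0},
    {"dx":-0.0013,"dy":-0.0045,"dz":0,"roll":5,"jaw":0},
  ],
)

```text
t: 36.45
eef_pos: [0.5154, -0.0704, 0.1306]
ee_rot: [3.142, -0.002, 0.266]
force: [-0.7, 0.3, -0.3]
width: 0.0005
gripper_force: 0.5
```

servo_tool(
  moves=[
    {"dx":-0.001,"dy":-0.0045,"dz":0,"roll":5,"jaw":0},
    {"dx":-0.0005,"dy":-0.0047,"dz":0,"roll":5,"jaw":0},
    {"dx":0,"dy":-0.0047,"dz":0,"roll":5,"jaw":0},
    {"dx":0,"dy":0,"dz":0,"roll":0,"jaw":0},
    {"dx":-0.002,"dy":0.004,"dz":0,"roll":0,"jaw":0},
    {"dx":0,"dy":0,"dz":0.03,"roll":0,"jaw":0},
    {"dx":0,"dy":0,"dz":0.04,"roll":0,"jaw":0},
    {"dx":0,"dy":0.06,"dz":0,"roll":0,"jaw":0},
    {"dx":0,"dy":0.06,"dz":0,"roll":0,"jaw":0},
    {"dx":0,"dy":0.06,"dz":0,"roll":0,"jaw":0},
  ],
)

```text
t: 37.7
eef_pos: [0.5114, 0.1018, 0.2002]
ee_rot: [3.141, -0.002, 0.523]
force: [1.6, 0.3, -0.1]
width: 0.0002
gripper_force: 0.0
```

```bash
python3 dial.py 15
```

```text
top hub [ 0.5665 -0.0852] 3
bezel [564.  -86.6] 48.8
pointer 204.1 [(204, 65), (206, 60), (202, 58), (208, 48), (200, 47), (210, 35), (198, 33)]
mark 202.0 [(202, 79), (204, 72), (200, 71), (206, 50), (198, 50), (272, 27), (132, 24)]
lug 21 202.9
scene hub [ 0.5671 -0.0873] 1
bezel [564.9 -83.2] 51.9
pointer 200.0 [(200, 46), (198, 44), (202, 44), (196, 41), (204, 41), (194, 36), (206, 36)]
mark 202.3 [(202, 54), (200, 51), (204, 51), (206, 44), (198, 43), (208, 35), (196, 32)]
lug 23 202.9
```

```bash
cat > ln.py <<'E'
from h import *
import sys
from dial import proj
E
cat > ln.py <<'E'
from h import *
import sys
def proj(n,X):
    c=calibration(n);K=np.array(c["intrinsics"]);p=(np.array(c["R"])@X.T).T+np.array(c["t"]);p=p@K.T;return p[:,:2]/p[:,2:]
n="top";a0=np.radians(204.)
g=np.mean([cv2.cvtColor(grab_frame(n)[0],cv2.COLOR_RGB2GRAY).astype(np.float32) for _ in range(4)],0).astype(np.float32)
u=np.array([np.cos(a0),np.sin(a0)]);t=np.array([-u[1],u[0]])
L=np.arange(-.009,.0091,.0005)
for C in((.5665,-.0852),(.5644,-.0859)):
    out=[]
    for r in np.arange(-.012,.044,.002):
        X=np.array([[*(np.array(C)+r*u+l*t),.142] for l in L]);uv=proj(n,X).astype(np.float32)
        v=cv2.remap(g,uv[:,:1],uv[:,1:],cv2.INTER_CUBIC)[:,0];w=np.clip(np.percentile(v,70)-v-8,0,None)
        out.append((int(round(r*1000)),round(1000*(w*L).sum()/max(w.sum(),1e-6),2),int(w.max())))
    print(C,out)
E
python3 ln.py
```

```text
(0.5665, -0.0852) [(-12, np.float64(0.22), 27), (-10, np.float64(0.02), 75), (-8, np.float64(-0.22), 109), (-6, np.float64(-0.43), 109), (-4, np.float64(-0.58), 71), (-2, np.float64(-0.47), 25), (0, np.float64(-1.85), 10), (2, np.float64(-1.48), 21), (4, np.float64(-0.69), 41), (6, np.float64(-0.29), 58), (8, np.float64(-0.05), 66), (10, np.float64(0.04), 82), (12, np.float64(-0.39), 85), (14, np.float64(-0.45), 73), (16, np.float64(-0.11), 82), (18, np.float64(-0.07), 80), (20, np.float64(0.21), 62), (22, np.float64(0.39), 70), (24, np.float64(0.19), 64), (26, np.float64(0.06), 45), (28, np.float64(-0.06), 49), (30, np.float64(-0.47), 67), (32, np.float64(-0.81), 80), (34, np.float64(-1.05), 85), (36, np.float64(-1.29), 99), (38, np.float64(-1.38), 89), (40, np.float64(-1.31), 42), (42, np.float64(0.02), 30)]
(0.5644, -0.0859) [(-12, np.float64(0.2), 80), (-10, np.float64(-0.03), 111), (-8, np.float64(-0.23), 108), (-6, np.float64(-0.37), 66), (-4, np.float64(-0.26), 22), (-2, np.float64(-1.57), 11), (0, np.float64(-1.24), 23), (2, np.float64(-0.41), 44), (4, np.float64(-0.04), 59), (6, np.float64(0.17), 68), (8, np.float64(0.23), 82), (10, np.float64(-0.19), 83), (12, np.float64(-0.23), 72), (14, np.float64(0.13), 83), (16, np.float64(0.16), 77), (18, np.float64(0.47), 62), (20, np.float64(0.61), 70), (22, np.float64(0.39), 62), (24, np.float64(0.26), 44), (26, np.float64(0.12), 50), (28, np.float64(-0.29), 69), (30, np.float64(-0.63), 83), (32, np.float64(-0.87), 85), (34, np.float64(-1.04), 102), (36, np.float64(-1.25), 82), (38, np.float64(-1.26), 38), (40, np.float64(-0.9), 30), (42, np.float64(-1.78), 47)]
```

servo_tool(
  moves=[
    {"dx":0,"dy":-0.06,"dz":0,"roll":0,"jaw":0},
    {"dx":0,"dy":-0.06,"dz":0,"roll":0,"jaw":0},
    {"dx":0,"dy":-0.056,"dz":0,"roll":0,"jaw":0},
    {"dx":0,"dy":0,"dz":-0.03,"roll":0,"jaw":0},
    {"dx":0,"dy":0,"dz":-0.03,"roll":0,"jaw":0},
    {"dx":0,"dy":0,"dz":-0.01,"roll":0,"jaw":0},
    {"dx":0.001,"dy":-0.004,"dz":0,"roll":1,"jaw":0},
    {"dx":0.001,"dy":-0.004,"dz":0,"roll":1,"jaw":0},
    {"dx":0,"dy":-0.0015,"dz":0,"roll":1,"jaw":0},
    {"dx":0,"dy":-0.0015,"dz":0,"roll":0.3,"jaw":0},
  ],
)

```text
t: 39.25
eef_pos: [0.5138, -0.0871, 0.13]
ee_rot: [3.141, -0.001, 0.583]
force: [0.1, -0.6, 1.2]
width: 0.0007
gripper_force: 0.4
```

servo_tool(
  moves=[
    {"dx":0,"dy":0,"dz":0,"roll":0,"jaw":0},
    {"dx":0,"dy":0,"dz":0,"roll":0,"jaw":0},
    {"dx":-0.002,"dy":0.004,"dz":0,"roll":0,"jaw":0},
    {"dx":0,"dy":0,"dz":0.03,"roll":0,"jaw":0},
    {"dx":0,"dy":0,"dz":0.04,"roll":0,"jaw":0},
    {"dx":0,"dy":0.06,"dz":0,"roll":0,"jaw":0},
    {"dx":0,"dy":0.06,"dz":0,"roll":0,"jaw":0},
    {"dx":0,"dy":0.06,"dz":0,"roll":0,"jaw":0},
    {"dx":0,"dy":0,"dz":0,"roll":0,"jaw":0},
    {"dx":0,"dy":0,"dz":0,"roll":0,"jaw":0},
  ],
)

```text
t: 40.5
eef_pos: [0.511, 0.097, 0.1992]
ee_rot: [3.142, 0.001, 0.584]
force: [0.2, -0.1, 0.3]
width: 0.0002
gripper_force: 0.0
```

```bash
python3 ln.py | sed 's/np.float64//g'; python3 dial.py 16
```

```text
(0.5665, -0.0852) [(-12, (0.22), 27), (-10, (0.03), 74), (-8, (-0.23), 109), (-6, (-0.41), 110), (-4, (-0.61), 71), (-2, (-0.57), 25), (0, (-1.9), 12), (2, (-1.55), 22), (4, (-0.75), 42), (6, (-0.32), 58), (8, (-0.07), 67), (10, (0.02), 81), (12, (-0.34), 83), (14, (-0.43), 72), (16, (-0.12), 81), (18, (-0.07), 79), (20, (0.21), 62), (22, (0.39), 70), (24, (0.18), 64), (26, (-0.01), 44), (28, (-0.06), 56), (30, (-0.14), 65), (32, (0.42), 66), (34, (1.05), 88), (36, (1.14), 99), (38, (0.9), 72), (40, (0.13), 39), (42, (-2.83), 26)]
(0.5644, -0.0859) [(-12, (0.2), 80), (-10, (-0.04), 111), (-8, (-0.22), 109), (-6, (-0.4), 66), (-4, (-0.38), 21), (-2, (-1.63), 12), (0, (-1.31), 24), (2, (-0.47), 44), (4, (-0.06), 59), (6, (0.15), 69), (8, (0.22), 82), (10, (-0.14), 83), (12, (-0.22), 72), (14, (0.12), 82), (16, (0.16), 77), (18, (0.46), 62), (20, (0.6), 71), (22, (0.38), 62), (24, (0.18), 44), (26, (0.15), 57), (28, (0.09), 65), (30, (0.7), 67), (32, (1.3), 89), (34, (1.33), 98), (36, (1.05), 69), (38, (0.07), 35), (40, (-3.38), 27), (42, (-4.96), 35)]
top hub [ 0.5665 -0.0852] 3
bezel [562.1 -85.5] 50.7
pointer 204.1 [(204, 64), (206, 60), (202, 57), (208, 48), (200, 45), (210, 35), (198, 32)]
mark 205.5 [(206, 77), (204, 73), (208, 64), (202, 53), (210, 40), (348, 28), (200, 26)]
lug 20 205.9
bezel [565.1 -82.5] 52.0
pointer 212.1 [(212, 45), (210, 44), (214, 43), (208, 40), (216, 40), (218, 35), (206, 35)]
mark 209.5 [(210, 37), (208, 34), (212, 33), (206, 26), (214, 24), (138, 21), (60, 21)]
lug 20 206.1
```

```bash
python3 -c "
from station import *
print(job_done())"
```

```text
the job is handed in; nothing more can be done
None
```

I handed the job in: the master is seated on the two pins and released, the tray is home against its stop, and the zero mark measured within about 1 mm of the pointer tip. The hand-in call did not return a verdict.

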